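# Angle a T-slot rail past the drill-guide post into the drilling jig

### The arm

A 6-joint arm with a two-finger parallel gripper is mounted at the origin on a cart in front of the work surface, level with it; the furniture and walls round the work are solid. World frame = base frame: x ahead of the robot, y to its left, z up, the work surface at z = 0. Lengths are in m, angles in degrees, forces in N, time in s.
With the tool pointing down it reaches from about 0.4 to 0.825 m from the base axis. Payload 7 kg.
Tool frame: the origin (TCP) lies midway between the tips of the shut fingers; the grasp point (between the pads) lies 19 mm behind it; z points along the fingers, x is the direction in which the jaws open and shut, and the axes are right-handed (so a half turn about z gives the same grasp; the last joint's range is limited). The gripper opens to 88 mm and grips with 3 to 60 N. Pads are 19 mm wide; open, the fingers measure 130 mm over their backs; the gripper's body (78 mm by 193 mm) begins 47 mm behind the grasp point.
Start: joints at [88.356, 20.546, 0.682, 0, -70.136, -16.507], TCP at [0.21, 0.641, 0.227] pointing down, gripper open.
Joint ranges: [-176.03, 176.03], [-82.01, 121.73], [-58.28, 71.71], [-173.87, 95.51], [-174.79, -0.11], [-173.66, 173.66]. Speed limits (degrees/s): [136.94, 136.94, 172.46, 180, 180, 180].

### API

Orientations are given as [roll, pitch, yaw] about the fixed x, y, z axes, in that order (R = Rz(yaw) Ry(pitch) Rx(roll)).
In Python, from plant import ctrl, vision, nets gives the robot as it stands.
- The arm moves only by the shell command python3 -m jog 'ROWS'. ROWS is text: rows parted by semicolons, each of 7 numbers parted by spaces: the turn, a rotation vector about the tool's x, y, z in units of 0.1 rad (1.0 is 0.1 rad), then the shift along the tool's x, y, z in units of 4 cm (1.0 is 4 cm), then the opening, from -1 (shut) to 1 (fully open). In form: rx ry rz x y z jaw; .... A call has 1 to 8 rows; each row shifts and turns the commanded pose from where the row before left it, along the tool's axes as they then stand; what a row does not reach is not made up. A row lasts 1/8 s, in which the tool goes at most 62.5 mm and 10.7 degrees, less where a joint would pass 70% of its speed; a pose out of reach is approached as far as the arm can. A call with a number of a shift or a turn outside -1 to 1 is refused whole. A call with a gripper value outside its range is refused whole. The fingers move at their own pace and stop on an object; the grip force is fixed at half the most. Time passes only in rows, so rows that do not move let the fingers close. It gives the time, the measured TCP pose, the force and the opening at its end, in the units of the state.
- ctrl.get_obs(): the state, without advancing time (a new reading comes with each control period).
- vision.snapshot(name): name is "side" or "top"; returns (picture, depth): 480x640x3 uint8, red, green, blue; 480x640 float32, m along the optical axis (not along the pixel's ray), 0 where there is no reading.
- vision.camera_info(name): a dict with "camera_matrix" (3x3 intrinsics, pixels), "D" ([k1, k2, p1, p2, k3] as OpenCV has them; the pictures are not rectified), "camera_from_world" (4x4, takes a point from world to camera coordinates). Camera axes: x right, y down, z forward; pixel columns grow to the right and rows downward; lengths in m; the calibration is good to about 2 mm. A picture is of the moment at which its call begins. camera_info takes no time and is no camera call.
- ctrl.close_job(): hands the job in, once; it reports no verdict.
Trained networks look in the newest picture that a camera, given by its name, has taken for a name from the list of things; names that differ only in an ending like _2 or _b are one class to them, and where a whole thing is asked for, a point or a joint stands for the part that bears it (a point fixed in the world has none). Each returns a list of dicts, best first, with "score" (0 to 1); they miss things now and then, are a little off and sometimes report something else, mostly with a low value. They report only what shows in the picture. A call takes as long as a camera call. They do not tell look-alikes from the thing itself.
- nets.boxes_of(target, camera): "location" ([x, y, z] in m, in world coordinates, good to about 4 mm: the middle of the surface that is visible of it).
The state is a dict: "clock": time; "joint_pos": joint angles; "qvel": joint speeds; "tau": joint torques, N m; "tool_pos": TCP position; "orientation": TCP orientation; "force": force on the tool from outside, world axes, zero at the start; "moment": the same for the moment, N m; "opening": finger opening in m.
Only numpy, scipy, OpenCV 4.12 (cv2) and the standard library are available. Lean on these libraries where they do the work, as an engineer would, in place of code of your own. Each camera call takes 0.05 s, during which the arm holds its last target.

### The job

Bring the length of aluminium T-slot rail home in the blue drilling jig, ready for drilling: lying in the bay between the two end stops, under the drill guide's yellow arm and flush along its whole length against the back fence. Only push it along the bench with the fingers: angle its left end in behind the drill-guide post first, then swing the right end in; never pick it up or tip it, and leave the other things on the bench where they are.

Things in the scene. Friction and masses are not known exactly. Their poses are not given: they have to be found in the camera images.
- rail: Loose straight T-slot aluminium rail, 240 mm long along its own y, 20 mm wide (own x), 20 mm high, black end caps, about 0.26 kg; a plain rectangular outline. Origin: centre of its underside, on the bench (z = 0). It starts on the robot's side of the jig and to the right, its +y end to the left, within 10 degrees of parallel to the fence. Slides and pivots when pushed.
- rail_left_end (a point): centre of the rail's left (+y) end face, 10 mm above its underside
- rail_right_end (a point): centre of the rail's right (-y) end face, 10 mm above its underside
- jig: Fixed blue drilling jig: a straight back fence, 18 mm high and thick, with a stop at each end. Origin: on the bench, middle of the fence's front face; own x points away from the robot into the fence, own y left along it. The bay in front is 248 mm long, open to the robot, with the bench as its floor. The flush metal track in front of it is no obstacle. Screw heads reach 21 mm.
- home (a point): where the rail's origin lies when it is home (jig x = -10 mm, jig y = 0, on the bench; 4 mm of play along the fence)
- stop_left (a point): front inner corner, at bench level, of the jig's left end stop: jig x = -24 mm, jig y = +124 mm. The stop runs from here back to the fence, is 18 mm wide (outward) and 18 mm high
- stop_right (a point): the same corner of the right end stop: jig x = -24 mm, jig y = -124 mm
- post: Fixed drill-guide post in front of the left part of the bay: upright steel pillar, 18 mm in diameter, 46 mm high (screw to 52 mm). Origin: centre of its foot, 49 mm in front of the fence and 45 to 75 mm left of the bay's middle; axes parallel to the jig's. 40 mm is free between the pillar and the fence.
- guide_arm (a point): underside, 30 mm above the bench, of the post's yellow arm (18 mm wide, 12 mm high, from the pillar toward the fence, ending 43 mm from the pillar's axis) at its drill bush, 39 mm from the pillar's axis. The rail passes underneath
- gauge_block: aluminium alignment block 36x80x32 mm with two pins, front left; a bystander
- hex_key: black hex key 35x93x6 mm, front left; a bystander
- screwdriver_red: red-handled screwdriver 160 mm long, far left; a bystander
- tape_amber: amber tape roll 84 mm across, 19 mm high, right of the jig; a bystander
- bolt_1: steel hex bolt 42 mm long, front right; a bystander
- bolt_2: second steel hex bolt 42 mm long, front right; a bystander
- marker: marker pen 132 mm long with a black cap, behind the jig; a bystander
There are look-alikes about, which are no part of the job. Leave any orange or purple look-alike of the post alone.

How it is judged (in metres and radians):
On the way:
1. the rail's left end is in behind the drill-guide post, under its arm, while the right end is still outside the bay (y of rail_left_end in the frame of post above 0.012 m and x of rail_left_end in the frame of jig above -0.04 m and x of rail_right_end in the frame of jig below -0.022 m), for 0.1 s.
At the end, for the whole second after the job is handed in: The rail lies flat on the bench and at rest in the bay between both end stops, each end within 3.5 mm of touching the back fence (x of each of rail_left_end, rail_right_end in the frame of jig above -0.0135 m and y of rail_left_end in the frame of jig below 0.126 m and y of rail_right_end in the frame of jig above -0.126 m and height (world z) of rail below 0.004 m and angle between rail's own z axis and vertical below 0.05 rad and linear speed of rail below 0.01 m/s).
It fails at once if the rail is lifted or tipped (more than 6 mm off the bench, or 6 degrees) (height (world z) of rail above 0.006 m or angle between rail's own z axis and vertical above 0.105 rad).
It fails at once if a bystander is displaced by more than 15 mm (distance of any of gauge_block, hex_key, screwdriver_red, tape_amber, bolt_1, bolt_2, marker from where it was at the start of the episode above 0.015 m).
It also fails if it takes over 58 s, if anything falls off the work surface, if the arm or the gripper's body presses on something with over 40 N, if the wrist force passes 120 N, or if a joint passes its speed limit or range.

## Working session

There is one attempt and no reset: what is moved stays moved. The work goes in short steps, Python scripts to look and compute and a shell command to move; the robot and the scene stay as the last step left them, time stands still between calls to the robot, and variables do not carry over. Pictures are saved under pics/ and viewed, and the job is handed in when it is done.

```bash
mkdir -p pics; ls; python3 - <<'E'
from plant import ctrl, vision, nets
import cv2, numpy as np
print(ctrl.get_obs())
for n in ("top","side"):
    im,d=vision.snapshot(n); cv2.imwrite(f"pics/{n}0.png",im[:,:,::-1]); np.save(f"pics/{n}0d.npy",d)
    ci=vision.camera_info(n); print(n,ci)
print(ctrl.get_obs()["clock"])
E
```

```text
pics
{'clock': 0.0, 'joint_pos': array([ 8.83541257e+01,  2.05907418e+01,  6.34567379e-01, -2.08670388e-02,
       -7.01354971e+01, -1.65061590e+01]), 'qvel': array([ 0.0828281 ,  0.01915066, -0.07964567, -0.04779801, -0.01476272,
        0.01633574]), 'tau': array([ 7.31876244e-04, -5.82722676e+01,  2.93048984e+01,  6.99690118e+00,
        7.00510878e-03, -1.74358020e-04]), 'tool_pos': array([0.21016624, 0.64093894, 0.22563419]), 'orientation': array([-1.79992760e+02, -9.34675086e-02, -1.08159146e+02]), 'force': array([0.7989795 , 0.38922995, 0.03994768]), 'moment': array([-0.05460651, -0.00051869, -0.02408701]), 'opening': 0.08742897134118661}
top {'camera_matrix': array([[610.15014018,   0.        , 307.02650595],
       [  0.        , 610.15014018, 240.64116123],
       [  0.        ,   0.        ,   1.        ]]), 'D': array([-0.09805738,  0.        ,  0.        ,  0.        ,  0.        ]), 'camera_from_world': array([[-0.00394919, -0.99996702,  0.00709698,  0.02565416],
       [-0.99605805,  0.00330464, -0.08864223,  0.50463968],
       [ 0.08861585, -0.00741907, -0.99603825,  1.45935224],
       [ 0.        ,  0.        ,  0.        ,  1.        ]])}
side {'camera_matrix': array([[448.60329681,   0.        , 325.21717422],
       [  0.        , 448.60329681, 245.74642422],
       [  0.        ,   0.        ,   1.        ]]), 'D': array([-0.02274637,  0.        ,  0.        ,  0.        ,  0.        ]), 'camera_from_world': array([[ 0.98584686, -0.16684858,  0.01635585, -0.4879493 ],
       [-0.05930819, -0.43834646, -0.89684721,  0.07383277],
       [ 0.15680721,  0.88318397, -0.44203797,  0.85610978],
       [ 0.        ,  0.        ,  0.        ,  1.        ]])}
0.1
```

View pics/top0.png

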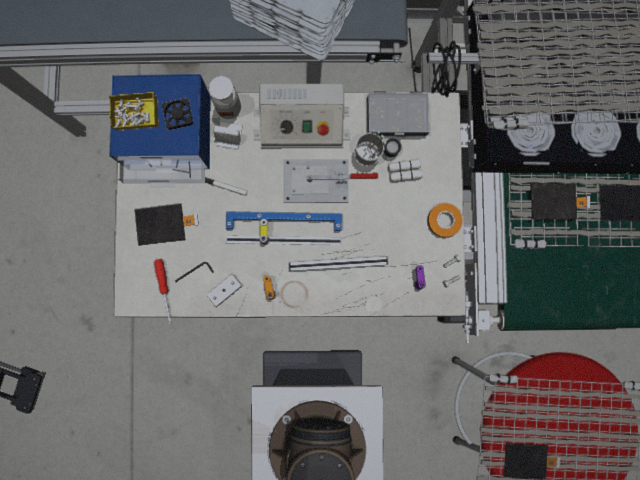

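View pics/side0.png

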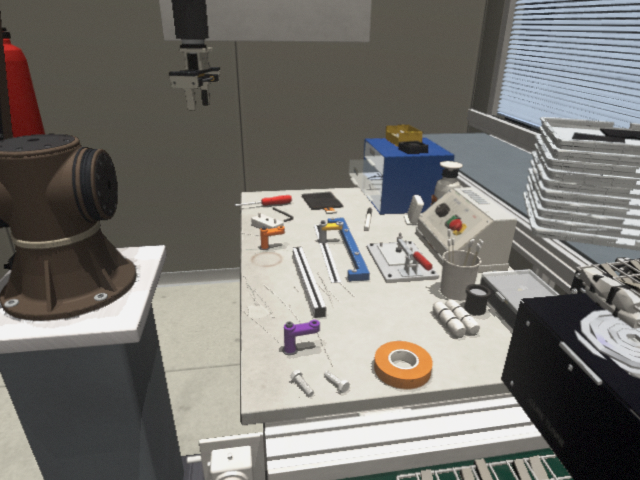

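```bash
python3 - <<'E'
from plant import ctrl, vision, nets
for t in ["rail","jig","post","guide_arm","stop_left","stop_right","rail_left_end","rail_right_end","tape_amber"]:
    try:
        print(t,[(round(r["score"],2),[round(float(v),4) for v in r["location"]]) for r in nets.boxes_of(t,"top")])
    except Exception as e: print(t,e)
E
```

```text
rail [(0.8, [0.45, -0.0538, 0.0197])]
jig [(0.87, [0.5505, 0.0755, 0.0125])]
post [(0.73, [0.3877, 0.1125, 0.0424]), (0.7, [0.5215, 0.1266, 0.0396]), (0.69, [0.4075, -0.2456, 0.0405]), (0.49, [0.4388, 0.2972, 0.0014])]
guide_arm [(0.63, [0.52, 0.124, 0.0415]), (0.63, [0.4134, -0.2485, 0.0432]), (0.51, [0.3931, 0.1112, 0.0422])]
stop_left [(0.69, [0.5556, 0.0739, 0.022])]
stop_right [(0.69, [0.5529, 0.0712, 0.0177])]
rail_left_end []
rail_right_end [(0.88, [0.4504, -0.052, 0.0158]), (0.74, [0.5219, 0.1252, 0.0392])]
tape_amber [(0.61, [0.5594, -0.3133, 0.0175])]
```

Three post look-alikes in the top view: orange at (268,288), purple at (419,277), and the yellow-armed one at (264,231). The last one fits: it has a steel pillar and a yellow arm, and it stands right in front of the blue fence. I'll confirm that in an enlarged crop.

```bash
cat > h.py <<'E'
import numpy as np, cv2
from plant import ctrl, vision, nets
def cam(n):
    c=vision.camera_info(n); return c["camera_matrix"],c["D"],c["camera_from_world"]
def proj(n,P):
    K,D,T=cam(n); P=np.atleast_2d(np.asarray(P,float))
    return cv2.projectPoints(P,cv2.Rodrigues(T[:3,:3])[0],T[:3,3],K,D)[0].reshape(-1,2)
def onplane(n,uv,z):
    K,D,T=cam(n); uv=np.asarray(uv,float).reshape(-1,1,2)
    q=cv2.undistortPoints(uv,K,D).reshape(-1,2); r=np.c_[q,np.ones(len(q))]@T[:3,:3]
    o=-T[:3,:3].T@T[:3,3]; s=(z-o[2])/r[:,2]; return o+r*s[:,None]
def cloud(n,d):
    K,D,T=cam(n); h,w=d.shape; v,u=np.mgrid[:h,:w]
    q=cv2.undistortPoints(np.stack([u,v],-1).reshape(-1,1,2).astype(float),K,D).reshape(-1,2)
    C=np.c_[q,np.ones(len(q))]*d.reshape(-1,1); W=(C-T[:3,3])@T[:3,:3]; W[d.reshape(-1)==0]=np.nan
    return W.reshape(h,w,3)
def crop(im,x0,x1,y0,y1,f,name):
    c=cv2.resize(im[y0:y1,x0:x1],None,fx=f,fy=f,interpolation=cv2.INTER_CUBIC); cv2.imwrite("pics/"+name,c[:,:,::-1])
E
python3 - <<'E'
from h import *
im=cv2.imread("pics/top0.png")[:,:,::-1]; crop(im,215,405,195,305,4,"c1.png")
d=np.load("pics/top0d.npy"); W=cloud("top",d)
m=np.zeros(d.shape,bool); m[195:300,220:400]=True
hsv=cv2.cvtColor(np.ascontiguousarray(im),cv2.COLOR_RGB2HSV)
b=m&(hsv[...,0]>98)&(hsv[...,0]<118)&(hsv[...,1]>110)
v,u=np.nonzero(b); print("jig px",u.min(),u.max(),v.min(),v.max(),b.sum())
m2=m&(W[...,2]>.012)&(W[...,2]<.03); m2[:250]=False; m2[:,:280]=False
v,u=np.nonzero(m2); P=W[m2]; print("rail",len(P),P.mean(0),cv2.minAreaRect(P[:,:2].astype(np.float32)))
print(cv2.minAreaRect(W[b][:,:2].astype(np.float32)), np.nanmean(W[b],0))
print(np.nanmedian(W[275:282,330:345,2]))
E
```

```text
jig px 226 341 212 230 904
rail 776 [ 0.45020251 -0.05197205  0.01872343] ((0.4447610378265381, -0.05194985121488571), (0.03111979179084301, 0.2356795072555542), 3.4146018028259277)
((0.5479034781455994, 0.08149580657482147), (0.2817193865776062, 0.03988553583621979), 86.21312713623047) [0.56328173 0.08231262 0.01670926]
-0.0008634125070407781
```

View pics/c1.png

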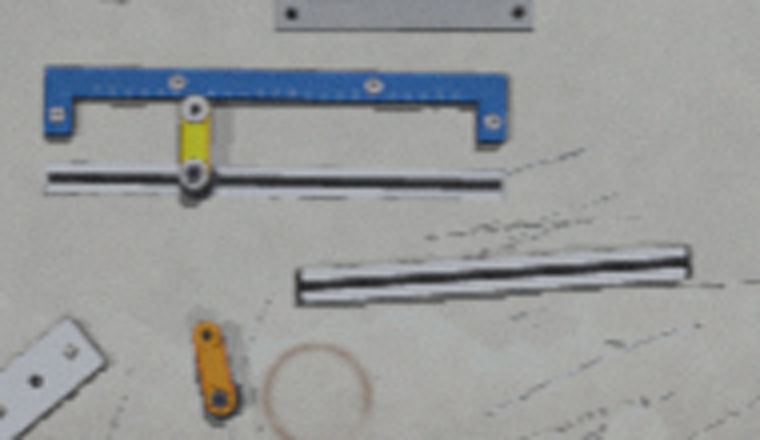

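The crop confirms it. The post in use is the steel pillar at crop (194,178), with its yellow arm reaching toward the blue fence. The silver strip under it is the flush track. The loose rail runs from crop (297,286) to (690,262), with black end caps. Next I'll fit the jig, rail and post poses.

```bash
cat >> h.py <<'E'
from scipy.optimize import minimize
S=4
def boxcorners(x0,x1,y0,y1,z0,z1): return np.array([[x,y,z] for x in(x0,x1) for y in(y0,y1) for z in(z0,z1)])
JIG=[boxcorners(0,.018,-.142,.142,0,.018),boxcorners(-.024,.0,.124,.142,0,.018),boxcorners(-.024,.0,-.142,-.124,0,.018)]
RAIL=[boxcorners(-.01,.01,-.12,.12,0,.02)]
def place(p,P):
    c,s=np.cos(p[2]),np.sin(p[2]); P=np.atleast_2d(np.asarray(P,float)); return np.c_[p[0]+c*P[:,0]-s*P[:,1],p[1]+s*P[:,0]+c*P[:,1],P[:,2]]
def render(n,boxes,p,roi):
    x0,x1,y0,y1=roi; A=np.zeros(((y1-y0)*S,(x1-x0)*S),np.uint8)
    for B in boxes:
        uv=(proj(n,place(p,B))-[x0,y0]+.5)*S-.5
        cv2.fillConvexPoly(A,np.round(cv2.convexHull(uv.astype(np.float32))*16).astype(np.int32),255,cv2.LINE_8,4)
    return cv2.resize(A,None,fx=1/S,fy=1/S,interpolation=cv2.INTER_AREA)/255.
def fit(n,boxes,p0,soft,roi,w=None):
    x0,x1,y0,y1=roi; t=soft[y0:y1,x0:x1]; w=np.ones_like(t) if w is None else w[y0:y1,x0:x1]
    f=lambda q:(w*(render(n,boxes,[q[0]/1000,q[1]/1000,q[2]/200],roi)-t)**2).sum()
    q0=np.array([p0[0]*1000,p0[1]*1000,p0[2]*200]); sim=np.vstack([q0]+[q0+5*np.eye(3)[i] for i in range(3)])
    r=minimize(f,q0,method="Nelder-Mead",options=dict(initial_simplex=sim,xatol=.02,fatol=1e-3))
    r=minimize(f,r.x,method="Nelder-Mead",options=dict(initial_simplex=np.vstack([r.x]+[r.x+1.5*np.eye(3)[i] for i in range(3)]),xatol=.02,fatol=1e-3))
    return np.array([r.x[0]/1000,r.x[1]/1000,r.x[2]/200]),r.fun
def blue(im):
    f=im.astype(float); return np.clip((f[...,2]-f[...,0]-10)/90,0,1)
E
python3 - <<'E'
from h import *
im=cv2.imread("pics/top0.png")[:,:,::-1].copy()
B=blue(im); print(im[219,245],im[219,300])
f=im.astype(float); dd=f[...,2]-f[...,0]; roi=(215,352,200,245)
print(np.percentile(dd[217:219,250:330],[5,50,95]))
pj,e=fit("top",JIG,[.549,.08,.02],B,roi); print("jig",pj,np.degrees(pj[2]),e)
d=np.load("pics/top0d.npy"); W=cloud("top",d)
m=np.nan_to_num((W[...,2]>.010)*1.)
pr,e=fit("top",RAIL,[.446,-.052,.06],m,(280,400,248,280)); print("rail",pr,np.degrees(pr[2]),e)
mj=m; pj2,e=fit("top",JIG,[.549,.08,.02],mj,roi); print("jig depth",pj2,e)
o=cv2.resize(im[195:305,215:405],None,fx=4,fy=4,interpolation=cv2.INTER_CUBIC)[:,:,::-1].copy()
for p,bs in((pj,JIG),(pr,RAIL)):
    for b in bs:
        h=cv2.convexHull(((proj("top",place(p,b))-[215,195]+.5)*4-.5).astype(np.float32)); cv2.polylines(o,[np.round(h).astype(int)],True,(0,0,255),1)
for dy in (.045,.05,.055,.06,.065):
  P=((proj("top",place(pj,[[-.049,dy,0],[-.049,dy,.046],[-.01,dy,.042]]))-[215,195]+.5)*4-.5)
  cv2.polylines(o,[np.round(P).astype(int)],False,(255,0,255),1)
cv2.imwrite("pics/o1.png",o)
E
```

```text
[40 56 84] [ 63  99 148]
[ 52.    96.   103.05]
jig [ 0.55781049  0.08077575 -0.01975561] -1.1319132918195371 163.60044598231448
rail [ 0.4504105  -0.05023898  0.06037167] 3.4590416445023098 56.09391772395232
jig depth [ 0.55847677  0.08092345 -0.01931077] 324.6193002691273
```

View pics/o1.png

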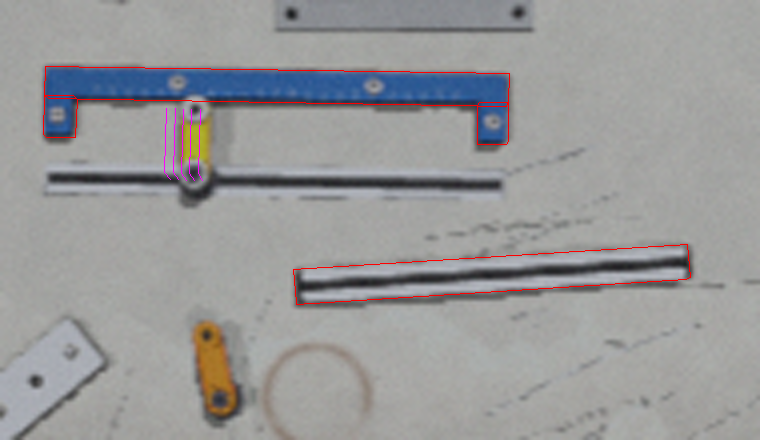

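```bash
python3 -m jog '0 0 -0.95 0 -1 0 1; 0 0 -0.95 0 -1 0 1; 0 0 -0.95 0 -1 0 1; 0 0 -0.95 0 -1 0 1; 0 0 0 1 0 0 1; 0 0 0 1 0 0 1; 0 0 0 1 0 0 1; 0 0 0 1 0 0 1'
```

```text
clock: 1.55
tool_pos: [0.3772, 0.4528, 0.2266]
orientation: [-180.0, 0.0, -86.4]
force: [0.4, -0.1, 0.8]
opening: 0.0878
```

```bash
python3 -m jog '0 0 0 1 0 0 1; 0 0 0 1 0 0 1; 0 0 0 1 0 0 1; 0 0 0 1 0 0 1; 0 0 0 1 0 0 1; 0 0 0 1 0 0 1; 0 0 0 1 0 0 1; 0 0 0 1 0 0 1' && python3 -m jog '0 0 0 1 0 0 1; 0 0 0 1 0 0 1; 0 0 0 1 0 0 1; 0 0 0 1 0 0 1; 0 0 0 0.65 -0.1 0.5 1; 0 0 0 0 0 1 1; 0 0 0 0 0 1 1'
```

```text
clock: 2.55
tool_pos: [0.3972, 0.1335, 0.2269]
orientation: [-180.0, 0.0, -86.4]
force: [1.2, -0.4, -0.3]
opening: 0.0874
clock: 3.42
tool_pos: [0.4133, -0.051, 0.126]
orientation: [-179.9, 0.0, -86.5]
force: [0.6, -0.6, -0.8]
opening: 0.0876
```

```bash
python3 -m jog '0 0 0 0 0 1 1; 0 0 0 0 0 1 1; 0 0 0 0 0 0.7 1; 0 0 0 0 0 0.27 1; 0 0 0 0 0 0 1' && python3 - <<'E'
from h import *
for n in("top","side"):
    im,d=vision.snapshot(n); cv2.imwrite(f"pics/{n}1.png",im[:,:,::-1])
    if n=="top": crop(im,215,405,195,305,4,"c2.png")
    else: crop(im,230,430,190,340,4,"c2s.png")
E
```

```text
clock: 4.05
tool_pos: [0.413, -0.0507, 0.0077]
orientation: [179.9, -0.0, -86.4]
force: [0.5, 0.6, -0.1]
opening: 0.0878
```

View pics/c2s.png

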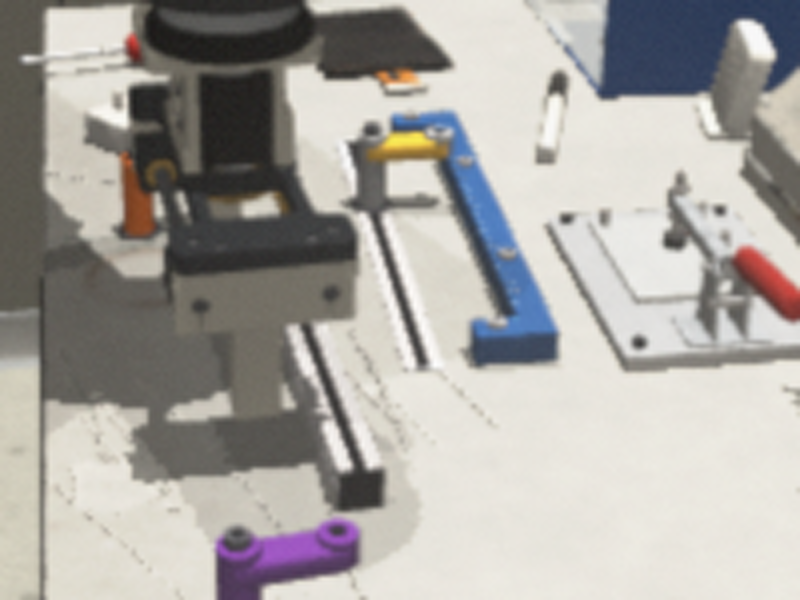

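The side view shows both fingers down on the robot's side of the rail, with the near finger at (258,380). The rail lies untouched, its right cap at (360,490). I'll push it forward while turning it clockwise.

```bash
python3 -m jog '0 0 0 0 -0.25 0 1; 0 0 0 0 -0.18 0 1; 0 0 0.2 0 -0.13 0 1; 0 0 0.2 0 -0.15 0 1; 0 0 0.2 0 -0.15 0 1; 0 0 0.2 0 -0.15 0 1; 0 0 0.2 0 -0.15 0 1; 0 0 0 0 0 0 1' && python3 - <<'E'
from h import *
im,d=vision.snapshot("side"); crop(im,230,430,190,340,4,"c3s.png")
im,d=vision.snapshot("top"); crop(im,215,405,195,305,4,"c3.png")
E
```

```text
clock: 5.15
tool_pos: [0.4606, -0.0487, 0.0078]
orientation: [-179.9, 0.0, -92.1]
force: [-0.2, 0.5, 0.3]
opening: 0.0874
```

View pics/c3.png

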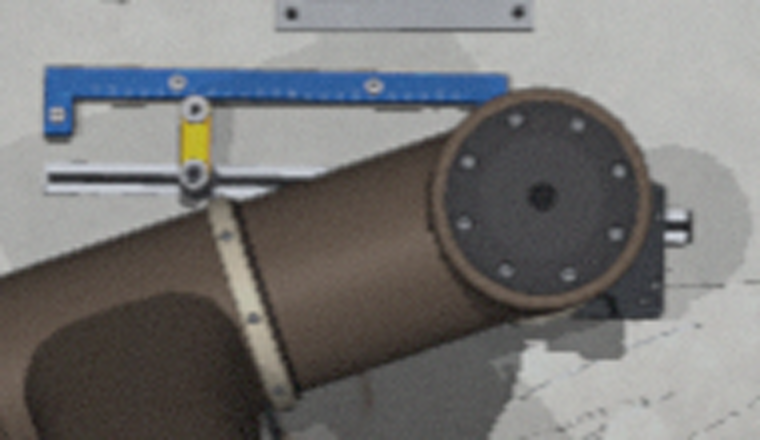

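The arm hides most of the rail in this top view. Its right cap, now at crop (690,226), has moved forward as planned, so I'll carry on.

```bash
python3 -m jog '0 0 0.2 0 -0.15 0 1; 0 0 0.2 0 -0.15 0 1; 0 0 0.2 0 -0.15 0 1; 0 0 0.2 0 -0.15 0 1; 0 0 0.17 0 -0.18 0 1; 0 0 0 0 0 0 1' && python3 - <<'E'
from h import *
im,d=vision.snapshot("side"); crop(im,230,430,190,340,4,"c4s.png")
E
```

```text
clock: 6.0
tool_pos: [0.4917, -0.0513, 0.0078]
orientation: [-179.9, 0.0, -97.7]
force: [-0.9, -0.8, 0.2]
opening: 0.0877
```

View pics/c4s.png

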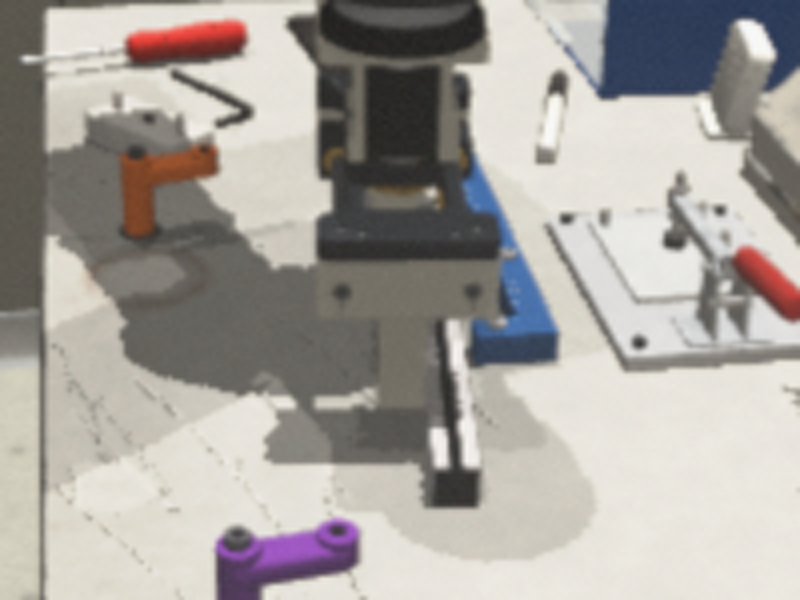

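```bash
python3 -m jog '0 0 0 0 0.5 0 1; 0 0 0 0 0 -1 0; 0 0 0 0 0 -1 -1; 0 0 0 1 -0.25 -1 -1; 0 0 0 1 -0.25 0 -1; 0 0 0 1 -0.25 0 -1; 0 0 0 1 -0.25 0 -1; 0 0 0 0 0 0 -1' && python3 - <<'E'
from h import *
print(ctrl.get_obs()["joint_pos"].round(1))
im,d=vision.snapshot("top"); crop(im,215,405,195,305,4,"c5.png");cv2.imwrite("pics/top5.png",im[:,:,::-1]);np.save("pics/top5d.npy",d)
im,d=vision.snapshot("side"); crop(im,230,430,190,340,4,"c5s.png");cv2.imwrite("pics/side5.png",im[:,:,::-1])
E
```

```text
clock: 7.05
tool_pos: [0.4892, -0.2147, 0.1276]
orientation: [-180.0, -0.0, -97.8]
force: [-0.6, 0.3, -0.5]
opening: 0.0231
[ -2.6  12.4 -24.8   0.  -52.7  84.8]
```

View pics/c5.png

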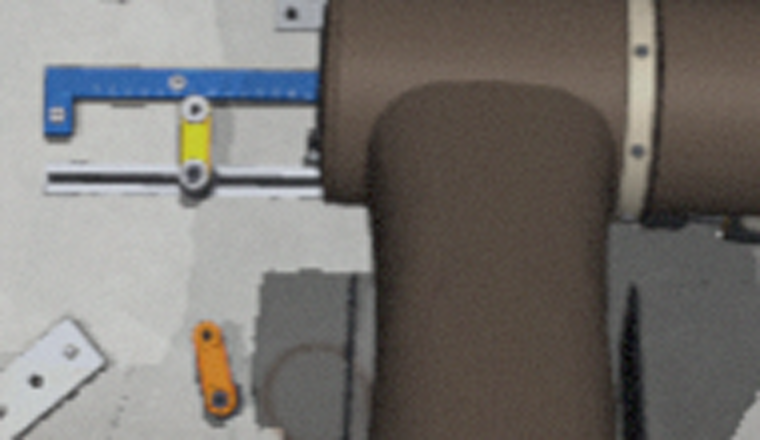

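View pics/c5s.png

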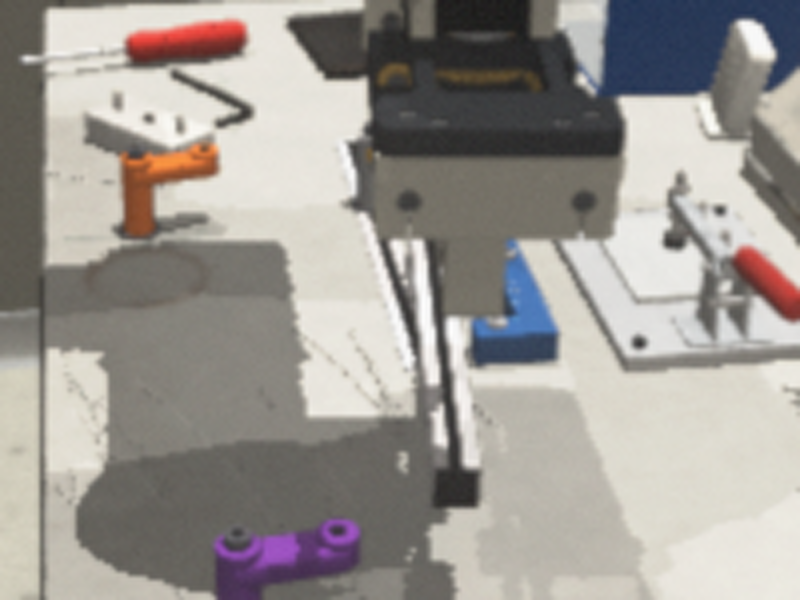

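```bash
python3 - <<'E'
from h import *
f=lambda x,y,ox,oy:[ox+(x+.5)/4-.5,oy+(y+.5)/4-.5]
# top: left end cap corners
print("left end",onplane("top",[f(307,136,215,195),f(305,164,215,195)],.02))
print("right end face top edge",onplane("side",[f(437,472,230,190),f(480,470,230,190)],.02), "bottom",onplane("side",[f(435,502,230,190),f(478,506,230,190)],0.0))
# calibrate side with original jig right stop & old rail
print("stop_right outer front corner side: predicted px", (proj("side",place([.558,.081,-.0195],[[-.024,-.142,.018],[.018,-.142,.018]]))-[230,190]+.5)*4-.5)
crop(cv2.imread("pics/top5.png")[:,:,::-1],280,305,222,245,24,"c5z.png")
E
```

```text
left end [[0.53445244 0.06181867 0.02      ]
 [0.51732229 0.06306299 0.02      ]]
right end face top edge [[ 0.48790056 -0.17942893  0.02      ]
 [ 0.50642145 -0.18058539  0.02      ]] bottom [[ 0.48888601 -0.17304144  0.        ]
 [ 0.50678727 -0.17867308  0.        ]]
stop_right outer front corner side: predicted px [[476.68730003 332.18393537]
 [560.34351577 327.12735191]]
```

View pics/c5z.png

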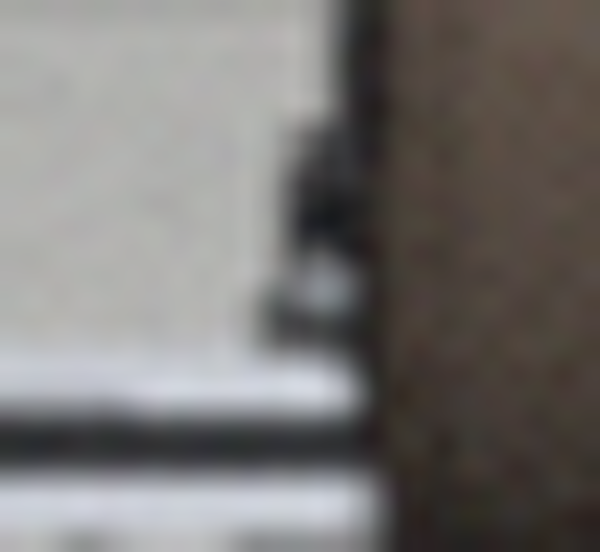

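The left cap is at crop (305,150) in the top view, about world (0.526, 0.062). The right cap is at (458,488) in the side view, about (0.497, -0.177). The rail's axis therefore passes behind the pillar with about 5 mm clearance. I'll lower the shut fingers behind the right end.

```bash
python3 -m jog '0 0 0 0 -0.07 1 -1; 0 0 0 0 0 1 -1; 0 0 0 0 0 0.7 -1; 0 0 0 0 0 0.29 -1; 0 0 0 0 0 0 -1' && python3 - <<'E'
from h import *
im,d=vision.snapshot("side"); crop(im,230,430,190,340,4,"c6s.png")
E
```

```text
clock: 7.78
tool_pos: [0.4917, -0.2124, 0.008]
orientation: [180.0, -0.0, -97.6]
force: [-0.2, -0.2, -0.1]
opening: 0.0004
```

View pics/c6s.png

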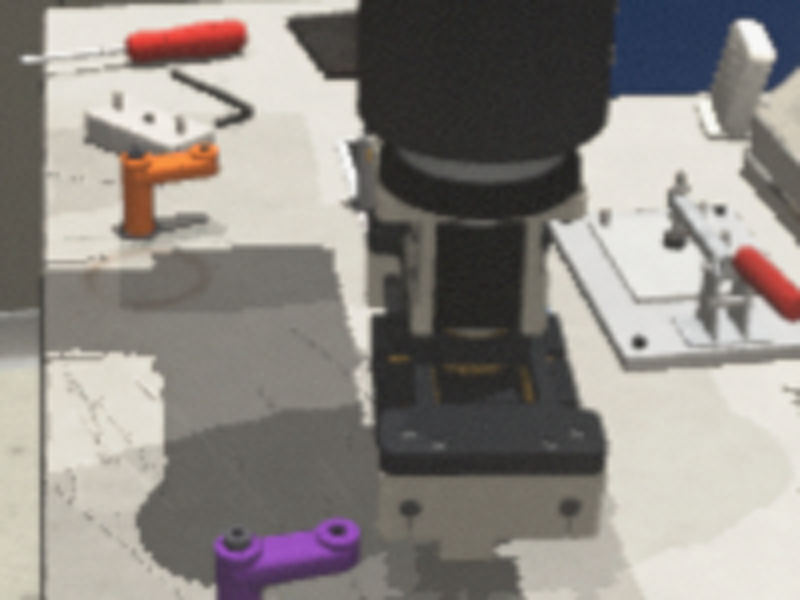

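```bash
python3 -m jog '0 0 0 -0.33 0 0 -1; 0 0 0 -0.18 0 0 -1; 0 0 0 -0.18 0 0 -1; 0 0 0 -0.18 0 0 -1; 0 0 0 -0.18 0 0 -1; 0 0 0 -0.18 0 0 -1; 0 0 0 -0.18 0 0 -1; 0 0 0 0 0 0 -1' && python3 - <<'E'
from h import *
im,d=vision.snapshot("top"); crop(im,215,305,200,260,8,"c7.png");cv2.imwrite("pics/top7.png",im[:,:,::-1])
im,d=vision.snapshot("side"); crop(im,230,430,190,340,4,"c7s.png")
E
```

```text
clock: 8.82
tool_pos: [0.4993, -0.1563, 0.008]
orientation: [180.0, 0.0, -97.6]
force: [0.6, -0.7, 0.4]
opening: 0.0001
```

View pics/c7.png

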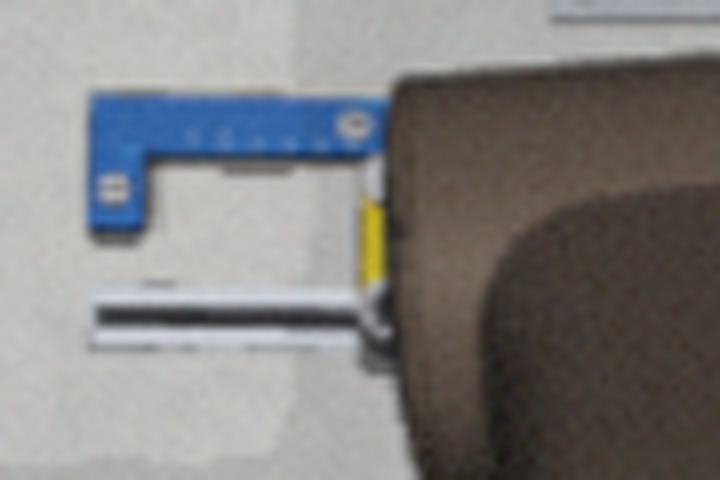

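View pics/c7s.png

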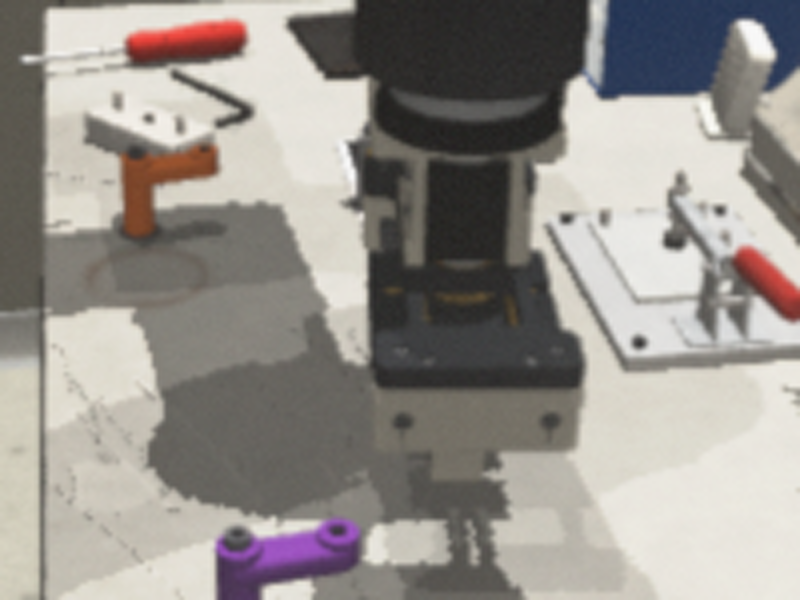

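```bash
python3 -m jog '0 0 0 0.7 0 0 -1; 0 0 0 0.8 0 0 -1; 0 0 0 0 0 0 -1' && python3 - <<'E'
from h import *
im,d=vision.snapshot("top"); crop(im,215,305,200,260,8,"c8.png");cv2.imwrite("pics/top8.png",im[:,:,::-1]);np.save("pics/top8d.npy",d)
im,d=vision.snapshot("side"); crop(im,230,430,190,340,4,"c8s.png")
E
```

```text
clock: 9.3
tool_pos: [0.4907, -0.2179, 0.0078]
orientation: [180.0, 0.0, -97.8]
force: [0.2, 0.5, 0.1]
opening: 0.0001
```

View pics/c8.png

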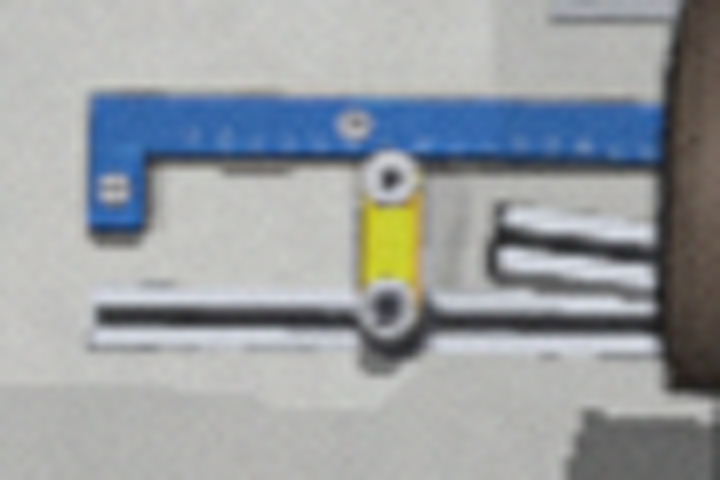

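```bash
python3 - <<'E'
from h import *
f=lambda x,y:[215+(x+.5)/8-.5,200+(y+.5)/8-.5]
pj=np.array([.558,.081,-.0195])
P=onplane("top",[f(500,203),f(493,278),f(655,222),f(655,285)],.02)
c,s=np.cos(pj[2]),np.sin(pj[2]); q=P[:,:2]-pj[:2]; print(P.round(4)); print("jig",np.c_[c*q[:,0]+s*q[:,1],-s*q[:,0]+c*q[:,1]].round(4))
# post centre from top of screw/pillar at crop (389,306)
Q=onplane("top",[f(389,306)],.05)[0]; q=Q[:2]-pj[:2]; print("post jig",c*q[0]+s*q[1],-s*q[0]+c*q[1])
Q=onplane("top",[f(389,306)],.046)[0]; q=Q[:2]-pj[:2]; print("post jig",c*q[0]+s*q[1],-s*q[0]+c*q[1])
E
```

```text
[[0.5436 0.0967 0.02  ]
 [0.5207 0.0988 0.02  ]
 [0.5376 0.0495 0.02  ]
 [0.5183 0.0495 0.02  ]]
jig [[-0.0147  0.0154]
 [-0.0377  0.0171]
 [-0.0198 -0.0319]
 [-0.039  -0.0322]]
post jig -0.049533887391119816 0.046548055461768656
post jig -0.049163475130671895 0.04681412568252255
```

The left end is visible at crop (493–500, 203–278), at jig (-0.026, 0.016). It is angled about 6.3° to the fence, with about 7 mm clear behind the pillar. I'll continue the push.

```bash
python3 -m jog '0 0 0 -0.7 0 0 -1; 0 0 0 -0.7 0 0 -1; 0 0 0 -0.18 0 0 -1; 0 0 0 -0.18 0 0 -1; 0 0 0 -0.18 0 0 -1; 0 0 0 -0.18 0 0 -1; 0 0 0 -0.18 0 0 -1; 0 0 0 -0.18 0 0 -1' && python3 -m jog '0 0 0 -0.18 0 0 -1; 0 0 0 -0.18 0 0 -1; 0 0 0 -0.18 0 0 -1; 0 0 0 0 0 0 -1' && python3 - <<'E'
from h import *
im,d=vision.snapshot("top"); crop(im,215,305,200,260,8,"c9.png");cv2.imwrite("pics/top9.png",im[:,:,::-1])
E
```

```text
clock: 10.4
tool_pos: [0.5045, -0.1179, 0.0082]
orientation: [-180.0, -0.0, -97.7]
force: [0.3, -2.8, 1.1]
opening: 0.0007
clock: 10.9
tool_pos: [0.5076, -0.096, 0.0081]
orientation: [-180.0, 0.0, -97.6]
force: [1.0, 0.0, -0.0]
opening: 0.0001
```

View pics/c9.png

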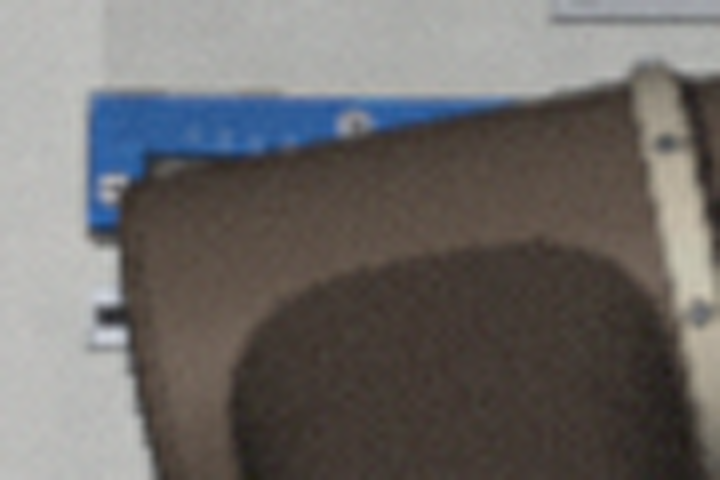

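```bash
python3 -m jog '0 0 0 -0.18 0 0 -1; 0 0 0 -0.18 0 0 -1; 0 0 0 -0.18 0 0 -1; 0 0 0 -0.18 0 0 -1; 0 0 0 -0.18 0 0 -1; 0 0 0 0 0 0 -1' && python3 -m jog '0 0 0 0.5 0 0 -1; 0 0 0 1 0 0 -1; 0 0 0 1 0 0 -1; 0 0 0 0.5 0 0 -1; 0 0 0 0 0 0 -1' && python3 - <<'E'
from h import *
im,d=vision.snapshot("top"); crop(im,215,355,200,260,5,"c10.png");cv2.imwrite("pics/top10.png",im[:,:,::-1]);np.save("pics/top10d.npy",d)
im,d=vision.snapshot("side"); crop(im,230,430,190,340,4,"c10s.png")
E
```

```text
clock: 11.7
tool_pos: [0.5125, -0.0604, 0.0083]
orientation: [-180.0, 0.0, -97.6]
force: [0.0, 0.1, -0.9]
opening: 0.0006
clock: 12.32
tool_pos: [0.4959, -0.1812, 0.0082]
orientation: [-180.0, 0.0, -97.8]
force: [-0.1, 0.7, 0.1]
opening: 0.0005
```

View pics/c10.png

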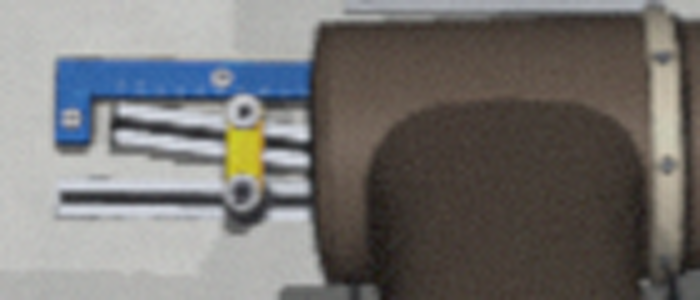

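View pics/c10s.png

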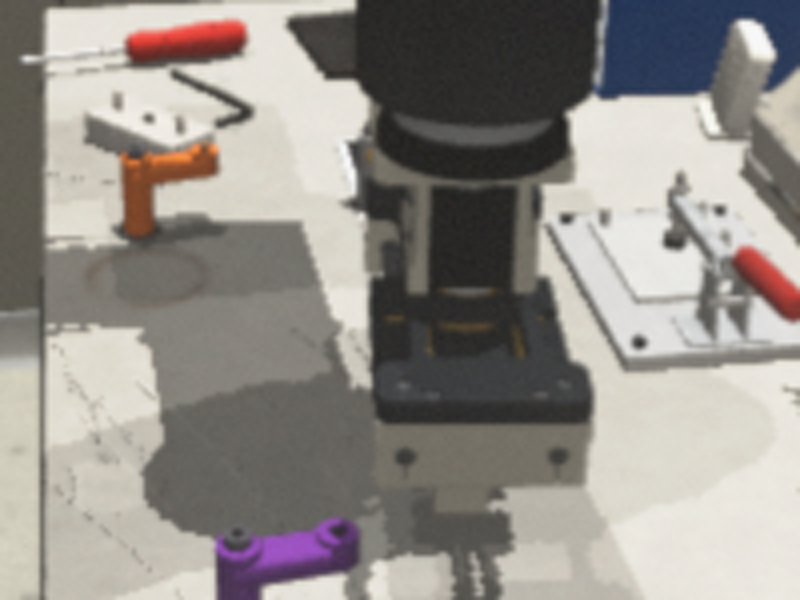

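```bash
python3 - <<'E'
from h import *
im=cv2.imread("pics/top10.png")[:,:,::-1]; crop(im,220,280,208,245,12,"c10z.png")
pj=np.array([.558,.081,-.0195])
o=cv2.resize(im[208:245,220:280],None,fx=12,fy=12,interpolation=cv2.INTER_CUBIC)[:,:,::-1].copy()
def dr(P,col):
    uv=(proj("top",P)-[220,208]+.5)*12-.5; cv2.polylines(o,[np.round(uv).astype(int)],True,col,1)
dr(place(pj,[[0,.124,.018],[0,-.124,.018],[-.024,-.124,.018],[-.024,.124,.018]]),(0,0,255))
th=-np.radians(6.3)
for yl in(.113,):
    a=np.array([-.0155,yl]); ctr=a-.12*np.array([-np.sin(th),np.cos(th)])
    R=place([ctr[0],ctr[1],th],[[-.01,-.12,.02],[.01,-.12,.02],[.01,.12,.02],[-.01,.12,.02]]); dr(place(pj,R),(0,255,0))
cv2.imwrite("pics/o10.png",o)
E
```

```text
(no output)
```

View pics/o10.png

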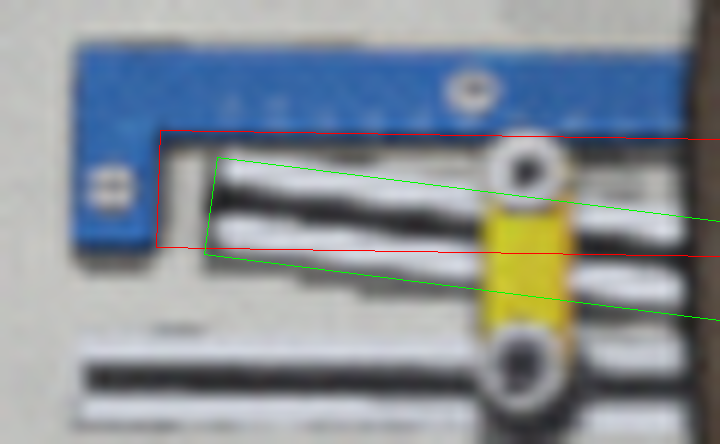

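The overlay matches the picture: the left end sits at jig y ≈ 0.1125 and is clearly behind the post. It needs about 7 mm more to centre between the stops.

```bash
python3 -m jog '0 0 0 -1 0 0 -1; 0 0 0 -1 0 0 -1; 0 0 0 -0.7 0 0 -1; 0 0 0 -0.25 0 0 -1; 0 0 0 -0.1 0 0 -1; 0 0 0 -0.12 0 0 -1; 0 0 0 0 0 0 -1' && python3 -m jog '0 0 0 0.5 0 0 -1; 0 0 0 1 0 0 -1; 0 0 0 1 0 0 -1; 0 0 0 0.5 0 0 -1; 0 0 0 0 0 0 -1' && python3 - <<'E'
from h import *
im,d=vision.snapshot("top"); cv2.imwrite("pics/top11.png",im[:,:,::-1])
pj=np.array([.558,.081,-.0195])
o=cv2.resize(im[208:245,220:280],None,fx=12,fy=12,interpolation=cv2.INTER_CUBIC)[:,:,::-1].copy()
def dr(P,col):
    uv=(proj("top",P)-[220,208]+.5)*12-.5; cv2.polylines(o,[np.round(uv).astype(int)],True,col,1)
dr(place(pj,[[0,.124,.018],[0,-.124,.018],[-.024,-.124,.018],[-.024,.124,.018]]),(0,0,255))
th=-np.radians(6.)
a=np.array([-.015,.1195]); ctr=a-.12*np.array([-np.sin(th),np.cos(th)])
R=place([ctr[0],ctr[1],th],[[-.01,-.12,.02],[.01,-.12,.02],[.01,.12,.02],[-.01,.12,.02]]); dr(place(pj,R),(0,255,0))
cv2.imwrite("pics/o11.png",o)
E
```

```text
clock: 13.3
tool_pos: [0.513, -0.0546, 0.0081]
orientation: [-180.0, 0.0, -97.7]
force: [0.6, 0.2, -0.6]
opening: 0.0002
clock: 13.92
tool_pos: [0.4965, -0.1748, 0.0079]
orientation: [180.0, 0.0, -97.9]
force: [-0.2, -0.1, -1.0]
opening: 0.0005
```

View pics/o11.png

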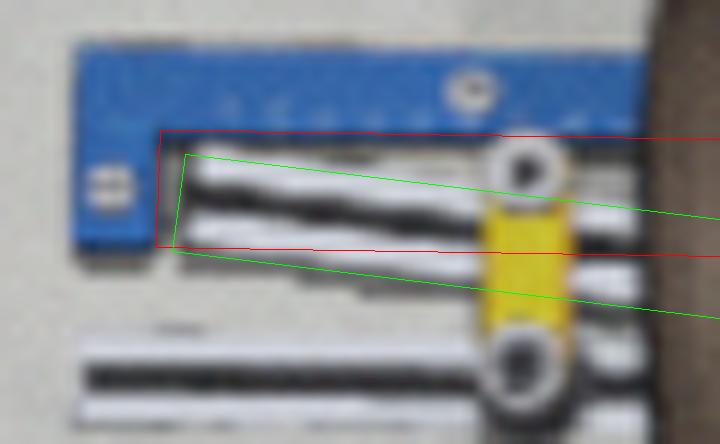

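The rail is now at left-end y ≈ 0.119 and about 6° to the fence, with its right end outside the bay. I'll lift clear, open the fingers and come down in front of the right-centre part of the rail.

```bash
python3 -m jog '0 0 0 0 0 -1 -1; 0 0 0 0 0.3 -1 -1; 0 0 0 -1 0.3 -0.5 1; 0 0 0 -1 0.28 0 1; 0 0 0 -1 0 0 1; 0 0 0 -1 0 0 1; 0 0 0 -1 0 0 1; 0 0 0 -0.28 0 0 1' && python3 - <<'E'
from h import *
print(ctrl.get_obs()["tool_pos"])
im,d=vision.snapshot("side"); crop(im,230,430,190,340,4,"c12s.png")
im,d=vision.snapshot("top"); crop(im,215,405,195,305,4,"c12.png")
E
```

```text
clock: 14.98
tool_pos: [0.4906, 0.0434, 0.1082]
orientation: [-180.0, 0.0, -97.5]
force: [-0.6, -0.4, -0.2]
opening: 0.0553
[0.49058542 0.04336703 0.1082465 ]
```

View pics/c12s.png

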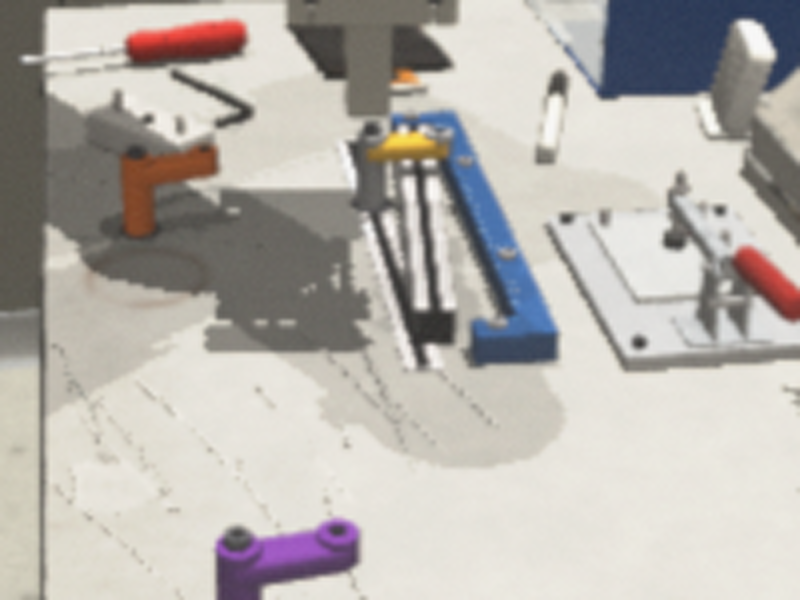

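View pics/c12.png

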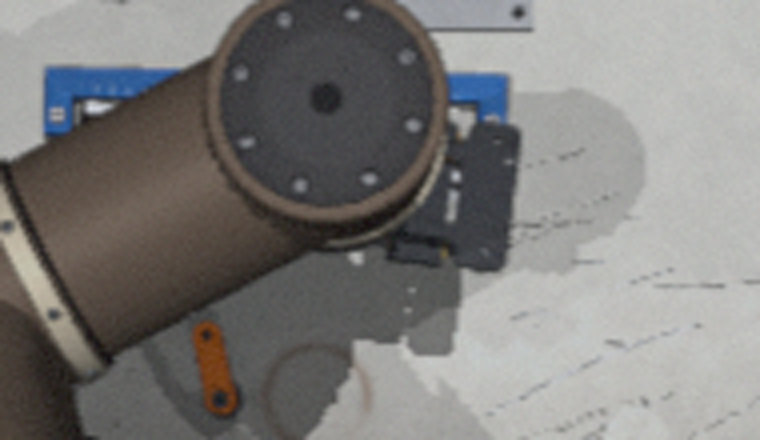

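```bash
python3 - <<'E'
from h import *
f=lambda x,y:[230+(x+.5)/4-.5,190+(y+.5)/4-.5]
pj=np.array([.558,.081,-.0195]);c,s=np.cos(pj[2]),np.sin(pj[2])
for z,pts in((.02,[(415,312),(455,308)]),(0.0,[(413,338),(455,343)]),(.018,[(472,333),(556,329),(472,318)])):
    P=onplane("side",[f(*p) for p in pts],z); q=P[:,:2]-pj[:2]; print(z,np.c_[c*q[:,0]+s*q[:,1],-s*q[:,0]+c*q[:,1]].round(4))
E
```

```text
0.02 [[-0.0513 -0.1219]
 [-0.0308 -0.1202]]
0.0 [[-0.0504 -0.113 ]
 [-0.0302 -0.1205]]
0.018 [[-0.0264 -0.1425]
 [ 0.0154 -0.1436]
 [-0.0236 -0.1278]]
```

The side view shows the right cap at (435,325), in front of the bay at jig (-0.039, -0.120), between the stops in y. I'll descend with the fingers open.

```bash
python3 -m jog '0 0 0 0.15 0 0 1; 0 0 0 0 0 0 1; 0 0 0 0 0 0.8 1; 0 0 0 0 0 0.8 1; 0 0 0 0 0 0.6 1; 0 0 0 0 0 0.3 1; 0 0 0 0 0 0 1' && python3 - <<'E'
from h import *
im,d=vision.snapshot("side"); crop(im,280,380,200,280,8,"c13s.png")
E
```

```text
clock: 15.95
tool_pos: [0.4892, 0.0341, 0.0077]
orientation: [179.9, -0.1, -97.7]
force: [-0.7, 0.2, 0.4]
opening: 0.0877
```

View pics/c13s.png

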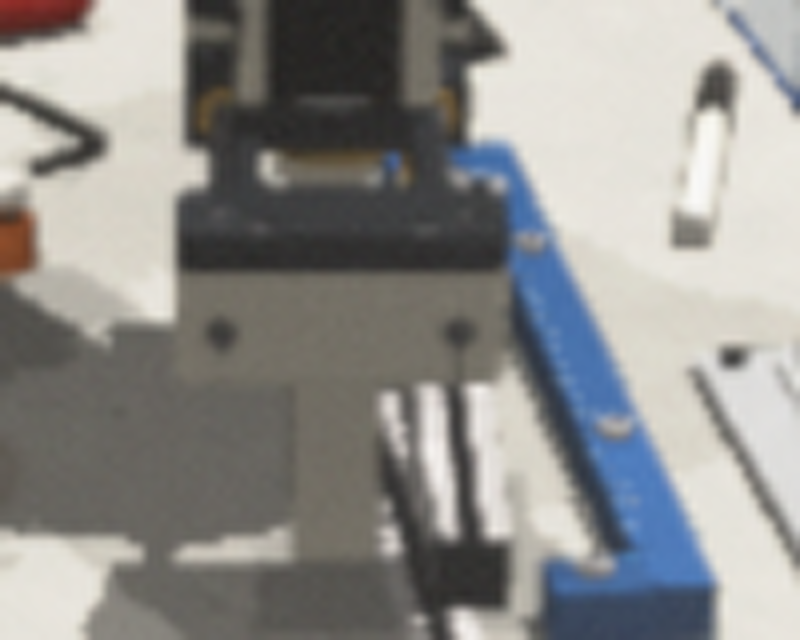

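```bash
python3 -m jog '0 0 0 -0.08 -0.2 0 1; 0 0 0 -0.08 -0.18 0 1; 0 0 -0.19 0 -0.095 0 1; 0 0 -0.19 0 -0.095 0 1; 0 0 -0.19 0 -0.095 0 1; 0 0 -0.19 0 -0.095 0 1; 0 0 0 0 0 0 1' && python3 - <<'E'
from h import *
im,d=vision.snapshot("side"); crop(im,280,380,200,280,8,"c14s.png")
E
```

```text
clock: 16.88
tool_pos: [0.5213, 0.0375, 0.0081]
orientation: [-180.0, 0.0, -93.3]
force: [-0.6, -0.6, -1.0]
opening: 0.0872
```

View pics/c14s.png

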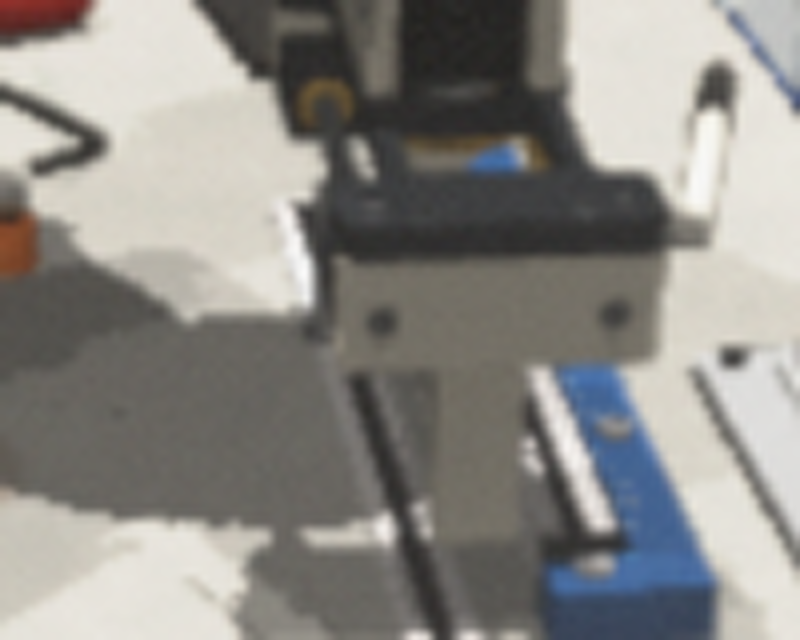

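The right end is now inside the right stop, with its cap at (600,545). I'll press the last few millimetres and watch the force.

```bash
python3 -m jog '0 0 -0.19 0 -0.06 0 1; 0 0 -0.19 0 -0.06 0 1; 0 0 0 0 -0.03 0 1; 0 0 0 0 0 0 1' && python3 -m jog '0 0 0 0 -0.03 0 1; 0 0 0 0 0 0 1'
```

```text
clock: 17.42
tool_pos: [0.5244, 0.0369, 0.0079]
orientation: [179.8, -0.0, -91.1]
force: [-9.5, 1.7, 7.3]
opening: 0.0875
clock: 17.68
tool_pos: [0.5245, 0.0368, 0.0078]
orientation: [179.7, -0.1, -91.1]
force: [-13.9, 4.7, 11.1]
opening: 0.0877
```

Resistance of about 14 N at TCP x = 0.5245, so it's likely flush. I'll back off, lift and check.

```bash
python3 -m jog '0 0 0 0 0.5 0 1; 0 0 0 0 0.3 -0.3 1; 0 0 0 0 0 -1 1; 0 0 0 0 0 -1 1; 0 0 0 1 1 0 1; 0 0 0 1 1 0 1; 0 0 0 1 1 0 1; 0 0 0 1 0 0 1' && python3 -m jog '0 0 0 1 0 0 1; 0 0 0 1 0 0 1; 0 0 0 1 0 0 1; 0 0 0 1 0 0 1; 0 0 0 1 0 0 1; 0 0 0 0 0 0 1' && python3 - <<'E'
from h import *
im,d=vision.snapshot("top"); cv2.imwrite("pics/top15.png",im[:,:,::-1]); crop(im,220,350,205,245,6,"c15.png");np.save("pics/top15d.npy",d)
im,d=vision.snapshot("side"); crop(im,280,380,200,280,8,"c15s.png")
E
```

```text
clock: 18.68
tool_pos: [0.3709, -0.1206, 0.1015]
orientation: [-179.8, 0.1, -91.0]
force: [1.7, 0.8, 0.3]
opening: 0.0874
clock: 19.42
tool_pos: [0.3693, -0.3221, 0.101]
orientation: [-179.9, -0.1, -91.3]
force: [0.1, -0.4, 0.0]
opening: 0.0876
```

View pics/c15.png

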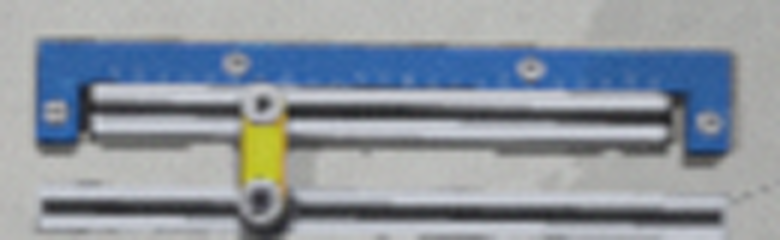

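View pics/c15s.png

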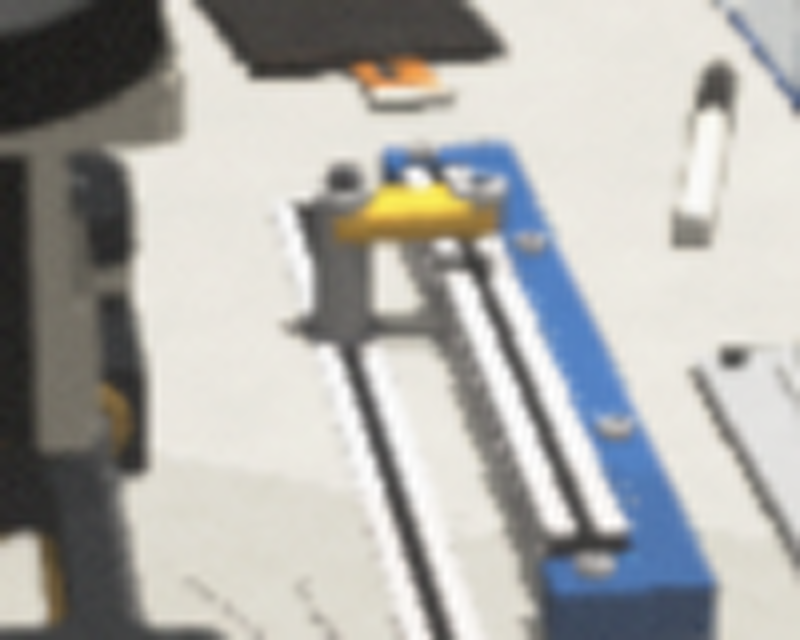

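The top view shows the rail in the bay: left cap at (88,112), right cap at (670,117), and its back edge along the fence. I'll quantify flushness at both ends.

```bash
python3 - <<'E'
from h import *
im=cv2.imread("pics/top15.png")[:,:,::-1].copy()
pj,e=fit("top",JIG,[.558,.081,-.0195],np.clip(blue(im)*1.05,0,1),(215,352,200,245)); print("jig",pj,e)
# back edge of rail & slot: per column, intensity profile from fence to rail
hsv=im.astype(float); b=blue(im); g=im.astype(float).mean(2)
def edge(u):  # blue->white transition row (rail/fence boundary) and slot-centre row
    col=g[:,u-2:u+3].mean(1); bl=b[:,u-2:u+3].mean(1); r=np.arange(208,235)
    f=np.interp(np.linspace(208,234,521),np.arange(480),bl); rr=np.linspace(208,234,521)
    i=np.where(f>.7)[0][-1]; k=i+np.argmax(f[i:]<.5*f[:i].max()); 
    seg=(rr>rr[k]+1.5)&(rr<rr[k]+7); cc=np.interp(rr,np.arange(480),col); w=np.clip(150-cc[seg],0,None)
    return rr[k],(rr[seg]*w).sum()/max(w.sum(),1e-9)
c,s=np.cos(pj[2]),np.sin(pj[2])
for u in(240,246,252,275,285,295,305,315,322,328):
    a,m=edge(u)
    P=[onplane("top",[[u,a]],.018)[0],onplane("top",[[u,m]],.02)[0]]
    print(u,[( round(1000*(c*(p[0]-pj[0])+s*(p[1]-pj[1])),1), round(1000*(-s*(p[0]-pj[0])+c*(p[1]-pj[1])),1)) for p in P])
for nm,x0 in(("L",222),("R",310)):
    o=cv2.resize(im[205:240,x0:x0+40],None,fx=18,fy=16,interpolation=cv2.INTER_CUBIC)[:,:,::-1].copy()
    P=place([-.01,0.0,0],[[-.01,-.12,.02],[.01,-.12,.02],[.01,.12,.02],[-.01,.12,.02]])
    uv=(proj("top",place(pj,P))-[x0,205]+.5)*[18,16]-.5; cv2.polylines(o,[np.round(uv).astype(int)],True,(0,255,0),1); cv2.imwrite(f"pics/o15{nm}.png",o)
E
```

```text
jig [ 0.55812961  0.08079331 -0.01723177] 174.67200136485965
240 [(np.float64(0.3), np.float64(106.7)), (np.float64(-10.4), np.float64(106.2))]
246 [(np.float64(0.2), np.float64(92.0)), (np.float64(-10.3), np.float64(91.5))]
252 [(np.float64(0.4), np.float64(77.3)), (np.float64(-10.5), np.float64(76.9))]
275 [(np.float64(0.6), np.float64(21.0)), (np.float64(-10.5), np.float64(20.8))]
285 [(np.float64(0.3), np.float64(-3.4)), (np.float64(-10.2), np.float64(-3.6))]
295 [(np.float64(0.4), np.float64(-27.8)), (np.float64(-10.5), np.float64(-28.0))]
305 [(np.float64(-0.2), np.float64(-52.3)), (np.float64(-10.7), np.float64(-52.4))]
315 [(np.float64(-0.0), np.float64(-76.7)), (np.float64(-11.1), np.float64(-76.8))]
322 [(np.float64(0.2), np.float64(-93.8)), (np.float64(-11.1), np.float64(-93.9))]
328 [(np.float64(0.3), np.float64(-108.5)), (np.float64(-11.0), np.float64(-108.5))]
```

View pics/o15L.png

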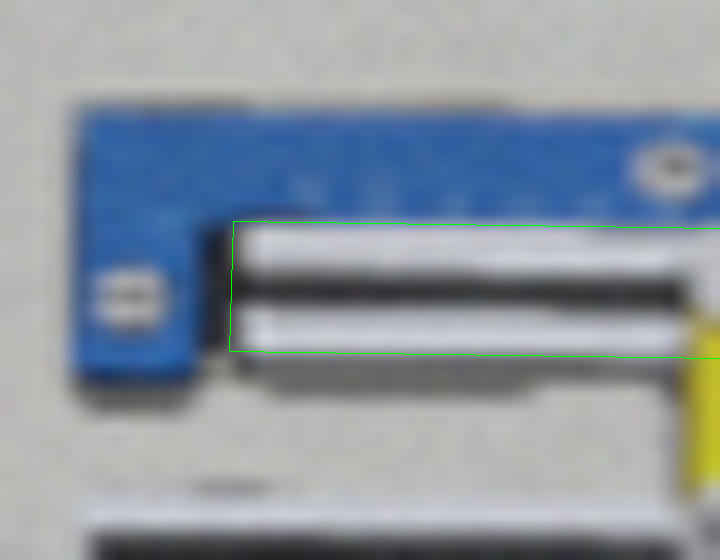

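View pics/o15R.png

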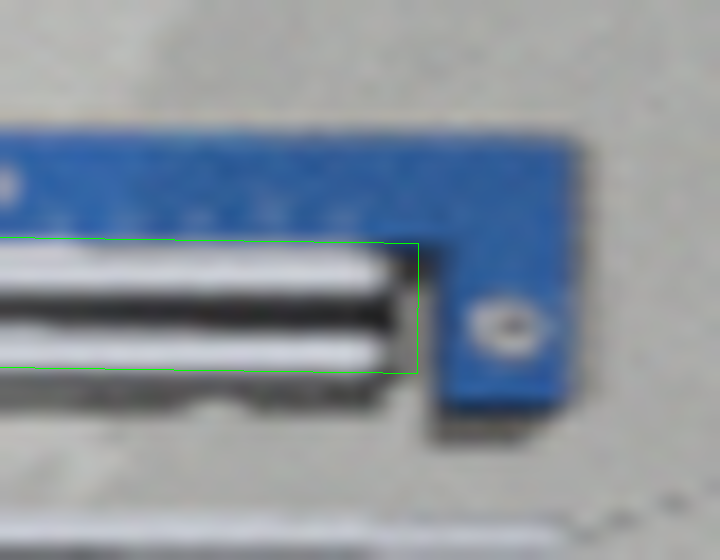

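```bash
python3 - <<'E'
from h import *
a=cv2.imread("pics/top0.png").astype(int); b=cv2.imread("pics/top15.png").astype(int); d=np.abs(a-b).max(2)
for n,(x0,x1,y0,y1) in dict(driver=(150,178,255,325),key=(172,216,256,286),block=(203,246,270,310),marker=(200,250,175,198),tape=(422,468,198,242),bolts=(438,464,250,292)).items(): print(n,(d[y0:y1,x0:x1]>60).sum())
cv2.imwrite("pics/f.png",b[180:330,100:480].astype(np.uint8).repeat(2,0).repeat(2,1))
W=cloud("top",np.load("pics/top15d.npy")); print("rail top z",np.nanmedian(W[220:222,270:320,2]),np.nanmedian(W[275:285,330:340,2]))
E
```

```text
driver 0
key 0
block 0
marker 0
tape 47
bolts 802
rail top z 0.02000887331007155 -0.0011224298007900288
```

View pics/f.png

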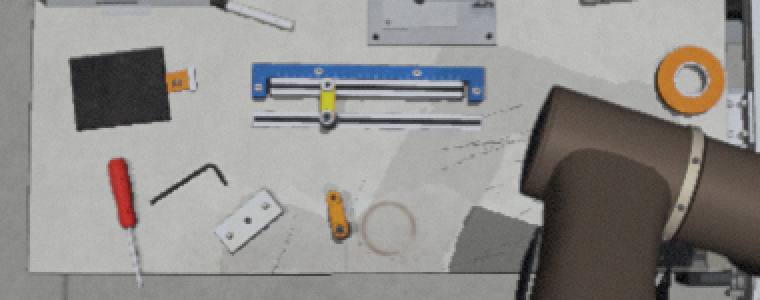

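Driver, key, block and marker are unchanged. The bolts are only hidden by the arm, which is 0.1 m above the bench, and the tape difference looks like shadow. The rail lies flat with its top at z = 0.020. I'm handing in.

```bash
python3 -c "
from plant import ctrl
print(ctrl.close_job()); print(ctrl.get_obs()['clock'])"
```

```text
the job is handed in; nothing more can be done
None
the job is handed in; nothing more can be done
```

I pushed the rail home in the jig and handed the job in at about 19.5 s of the 58 s allowed. `close_job()` gave no verdict.

**What I did:**
1. With open fingers I pushed the rail forward and turned it to about 6° off the fence.
2. With shut fingers on its right end I slid it along its own axis until its left end was in behind the post, under the yellow arm. The pictures put the left end at jig y ≈ 0.119 and the right end at x ≈ -0.039, outside the bay.
3. With open fingers I swung the right end in and pressed until I felt about 14 N of resistance.

**What the last checks showed:**
- **Flush:** the rail's centre line lies 10.4 to 11.1 mm in front of the fence, where the limit is 13.5 mm and exactly flush is 10 mm. The right end reads about 0.7 mm farther out than the left. Using my earlier estimate of the jig's angle, that difference vanishes.
- **Lying flat:** the rail's top is at z = 0.020 and both ends are between the stops.
- **Bystanders:** the screwdriver, hex key, gauge block and marker are unchanged in the picture.
- **Not fully confirmed:** the bolts were hidden by the arm in the final picture, though no move came near them at bench height. The small difference at the tape looks like shadow.
- **Disagreed:** the last push met resistance about 3 mm earlier than I had calculated, and the force also showed 11 N vertically. The pictures afterwards showed the rail flush and flat.

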